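Demould two paraffin blocks and file them in the block tray

TASK

The two whole-mount paraffin blocks on the cold plate have set: lift each one straight up by its cassette out of its steel mould, leaving the moulds standing where they are on the plate. Pack both blocks into the storage tray, end to end in the lane with the block already there, lying flat on the tray's floor with their sloped label ends facing the same way as that one's. Set them down gently rather than dropping them, since the wax chips, and leave the things around the work alone.

Things in the scene. Friction and masses are not known exactly. Their poses are not given: they have to be found in the camera images.
- block_1: set paraffin block, 60 g, 21 mm high, z up: white cassette 75 (x) x 52 (y) x 13 mm full of ivory wax, over a wax slab 62 x 42 x 8 mm. Its -x end is a sloped label face, other sides are upright; grip the long sides, 52 mm apart. Origin: centre of the slab's underside, midway along the 75 mm. Starts in mould_1, 1.5 mm play all round, top 7.5 mm above the rim; free after 13.5 mm straight up.
- block_2: set paraffin block, 60 g, 21 mm high, z up: white cassette 75 (x) x 52 (y) x 13 mm full of ivory wax, over a wax slab 62 x 42 x 8 mm. Its -x end is a sloped label face, other sides are upright; grip the long sides, 52 mm apart. Origin: centre of the slab's underside, midway along the 75 mm. Starts in mould_2 in the same way.
- block_old: set paraffin block, 60 g, 21 mm high, z up: white cassette 75 (x) x 52 (y) x 13 mm full of ivory wax, over a wax slab 62 x 42 x 8 mm. Its -x end is a sloped label face, other sides are upright; grip the long sides, 52 mm apart. Origin: centre of the slab's underside, midway along the 75 mm. Lies already in the tray's +x end, within 3 mm of the end wall, label end to the tray's -x; stays there.
- mould_1: steel base mould, loose, 140 g, 89 (x) x 66 (y) x 15.5 mm high; open stepped cavity: well 65 x 45 mm, its floor 2 mm above the underside; ledge at 10 mm; above it a seat 78 x 55 mm up to the flat rim, 5.5 mm wide, at 15.5 mm. Origin: centre of its underside. Stands on the cold plate, to the plate's +y side.
- mould_2: steel base mould, loose, 140 g, 89 (x) x 66 (y) x 15.5 mm high; open stepped cavity: well 65 x 45 mm, its floor 2 mm above the underside; ledge at 10 mm; above it a seat 78 x 55 mm up to the flat rim, 5.5 mm wide, at 15.5 mm. Origin: centre of its underside. Stands on the cold plate, to the plate's -y side.
- cold_plate: bench-top cold plate, fixed: white housing 190 (x) by 220 (y) mm, flat dark grey metal top 46 mm above its origin with a 3 mm high drip rim round the edge; the control panel is on its -x side. Origin: centre of its underside.
- tray: grey plastic storage tray, fixed, open on top, 243 (x) x 63 (y) x 18 mm high; walls 3 mm; one lane inside, 237 x 57 mm, floor 4 mm above the origin. Takes three blocks end to end along x (centres near x = -79, 0, +79 mm, 12 mm to spare in all); packed, they stand 7 mm above the walls. Card holder on its -x end. Origin: centre of its underside.
- block_1_label (a point): the middle of block_1's sloped label face, 34 mm from its origin along -x and 14 mm up; the face bears a small black square code
- block_2_label (a point): the middle of block_2's sloped label face, 34 mm from its origin along -x and 14 mm up; the face bears a small black square code
- block_old_label (a point): the middle of block_old's sloped label face, 34 mm from its origin along -x and 14 mm up; the face bears a small black square code
- mould_empty: bystander, loose: an empty base mould like the others, on the desk at the left. Origin: centre of its underside
- tweezers: bystander, loose: steel tweezers 125 mm long, 8 mm high, lying on the desk at the left. Origin: middle of its underside
- slide_carton: bystander, loose: small red and white carton 57 x 83 x 34 mm on the desk behind the work. Origin: centre of its underside

How it is judged:
On the way, in this order (a step that is already met when the one before it is completed fails the run):
1. the fingers have lifted a first block clear of its mould, by at least 28 mm (((z of block_1 in the frame of mould_1 above 0.03 m and contact force between the fingers and block_1 above 0.3 N) or (z of block_2 in the frame of mould_2 above 0.03 m and contact force between the fingers and block_2 above 0.3 N))), for 0.1 s.
2. both blocks are out of their moulds, each more than 60 mm away from its mould (distance between block_1 and mould_1 above 0.06 m and distance between block_2 and mould_2 above 0.06 m), for 0.1 s.
At the end, for the whole second after the job is handed in: All three blocks lie flat on the tray's floor (within 2.5 mm) in its three places end to end, in line with the tray within 0.08 rad, centred across it within 5 mm, label ends all towards the tray's -x, at rest; both moulds stand upright on the cold plate within 40 mm of where they stood (angle between the x axis of each of block_1, block_2, block_old and the x axis of tray, either way round below 0.08 rad and angle between each of block_1, block_2, block_old, mould_1, mould_2's own z axis and vertical below 0.06 rad and y of block_1 in the frame of tray between -0.005 and 0.005 m and z of block_1 in the frame of tray between 0.0015 and 0.0065 m and ((x of block_1 in the frame of tray between -0.091 and -0.067 m and x of block_1_label in the frame of tray between -0.129 and -0.097 m) or (x of block_1 in the frame of tray between -0.012 and 0.012 m and x of block_1_label in the frame of tray between -0.05 and -0.018 m) or (x of block_1 in the frame of tray between 0.067 and 0.091 m and x of block_1_label in the frame of tray between 0.029 and 0.061 m)) and linear speed of each of block_1, block_2, block_old below 0.01 m/s and y of block_2 in the frame of tray between -0.005 and 0.005 m and z of block_2 in the frame of tray between 0.0015 and 0.0065 m and ((x of block_2 in the frame of tray between -0.091 and -0.067 m and x of block_2_label in the frame of tray between -0.129 and -0.097 m) or (x of block_2 in the frame of tray between -0.012 and 0.012 m and x of block_2_label in the frame of tray between -0.05 and -0.018 m) or (x of block_2 in the frame of tray between 0.067 and 0.091 m and x of block_2_label in the frame of tray between 0.029 and 0.061 m)) and y of block_old in the frame of tray between -0.005 and 0.005 m and z of block_old in the frame of tray between 0.0015 and 0.0065 m and ((x of block_old in the frame of tray between -0.091 and -0.067 m and x of block_old_label in the frame of tray between -0.129 and -0.097 m) or (x of block_old in the frame of tray between -0.012 and 0.012 m and x of block_old_label in the frame of tray between -0.05 and -0.018 m) or (x of block_old in the frame of tray between 0.067 and 0.091 m and x of block_old_label in the frame of tray between 0.029 and 0.061 m)) and z of mould_1 in the frame of cold_plate between 0.044 and 0.049 m and distance of each of mould_1, mould_2 from where it was at the start of the episode below 0.04 m and z of mould_2 in the frame of cold_plate between 0.044 and 0.049 m); the robot touches nothing.
It fails at once if a mould is lifted or tipped with its block or pushed away (tilt over 0.3 rad, raised over 15 mm, or moved over 40 mm) (angle between any of mould_1, mould_2's own z axis and vertical above 0.3 rad or z of any of mould_1, mould_2 in the frame of cold_plate above 0.061 m or distance of any of mould_1, mould_2 from where it was at the start of the episode above 0.04 m).
It fails at once if a block is dropped (moves faster than 0.45 m/s with no finger touching it: a free fall of about 10 mm) ((linear speed of block_1 above 0.45 m/s and contact force between the fingers and block_1 below 0.02 N) or (linear speed of block_2 above 0.45 m/s and contact force between the fingers and block_2 below 0.02 N)).
It fails at once if the block already in the tray is lifted out or tipped (raised over 12 mm or tilted over 0.3 rad) (z of block_old in the frame of tray above 0.016 m or angle between block_old's own z axis and vertical above 0.3 rad).
It fails at once if a bystander (empty mould, tweezers, carton) is moved over 30 mm (distance of any of slide_carton, tweezers, mould_empty from where it was at the start of the episode above 0.03 m).
It also fails if it takes over 58 s, if anything falls off the work surface, if the arm or the gripper's body presses on something with over 40 N, if the wrist force passes 120 N, or if a joint passes its speed limit or range.

ROBOT

A 6-joint arm with a two-finger parallel gripper is mounted at the origin on a cart in front of the work surface, level with it; the furniture and walls round the work are solid. World frame = base frame: x ahead of the robot, y to its left, z up, the work surface at z = 0. Lengths are in m, angles in rad, forces in N, time in s.
With the tool pointing down it reaches from about 0.2 to 0.875 m from the base axis. Payload 3.4 kg.
Tool frame: the origin (TCP) lies midway between the tips of the shut fingers; the grasp point (between the pads) lies 19 mm behind it; z points along the fingers, y is the line along which they close (so a half turn about z gives the same grasp; the last joint's range is limited). The gripper opens to 94 mm and grips with 3 to 60 N. Pads are 16 mm wide; open, the fingers measure 119 mm over their backs; the gripper's body (75 mm by 177 mm) begins 78 mm behind the grasp point.
Start: joints at [1.21, 0.276, 1.505, -0, 1.361, -0.121], TCP at [0.137, 0.559, 0.205] pointing down, gripper open.
Joint ranges: [-2.89, 2.89], [-0.75, 2.08], [0.22, 2.7], [-1.18, 4.32], [0.11, 2.71], [-2.7, 2.7]. Speed limits (rad/s): [2.57, 2.57, 3.14, 3.14, 3.14, 3.14].

INTERFACE

Orientations are given as a 3x3 rotation matrix whose columns are the frame's x, y, z axes.
In Python, from station import robot, imaging, order gives the robot as it stands (robot), with the cameras (imaging) and the job (order).
- The arm moves only by the tool pendant, called after "Request:" as a command line: name --pt "numbers of a row" for each row, then --argument value for the rest. Schema: {"type":"object","properties":{"plan":{"type":"array","items":{"type":"array","items":{"type":"number"},"minItems":6,"maxItems":6},"minItems":1,"maxItems":8},"finger_gap":{"type":"number"},"clamp_n":{"type":"number"},"only":{"type":"string"},"quiet":{"type":"boolean"},"lines":{"type":"string"}},"required":["plan"],"additionalProperties":false}. plan is a list of rows, 1 to 8 of them, each of 6 numbers: dx, dy, dz in shares of 0.5 m (1.0 is 0.5 m), then a rotation vector rx, ry, rz in parts of the range, where 1.0 means 2 rad; each row is the pose to reach, as a shift and turn from the pose commanded when the call began, along the tool's axes at that moment; what a row does not reach only later rows make up. A row lasts 1/12 s, in which the tool goes at most 0.0417 m and 0.125 rad, less where a joint would pass 70% of its speed; a pose out of reach is approached as far as the arm can. finger_gap is the finger opening in m, set as the call begins (left out keeps the last). The fingers move at their own pace and stop on an object; clamp_n is the grip in N (left out, the last holds). Time passes only in rows, so rows that do not move let the fingers close. The tool returns the time, the measured TCP pose, the force, the opening and the grip force at its end. only (a regular expression) keeps the lines of the reply that match it, lines (a string "A,B") keeps lines A to B, and quiet returns only ok. Input that does not fit is refused with a message, and nothing moves.
- robot.get_state(): the state, without advancing time (a new reading comes with each control period).
- imaging.read_camera(name): name is "scene" or "top"; returns the picture (420x560x3 uint8, blue, green, red); there is no depth.
- imaging.calibration(name): a dict with "camera_matrix" (3x3 intrinsics, pixels), "world_from_camera" (4x4, takes a point from camera to world coordinates). Camera axes: x right, y down, z forward; pixel columns grow to the right and rows downward; lengths in m; the calibration is good to about 2 mm. A picture is of the moment at which its call begins. calibration takes no time and is no camera call.
- order.sign_off(): hands the job in; it is judged then, once.
The state is a dict: "t": time; "joint_positions": joint angles; "joint_vel": joint speeds; "joint_torque": joint torques, N m; "eef_pos": TCP position; "tcp_rot": TCP orientation; "wrist_force": force on the tool from outside, world axes, zero at the start; "torque": the same for the moment, N m; "width": finger opening in m; "grasp_force": force on a finger pad.
Only numpy, scipy, OpenCV 4.12 (cv2) and the standard library are available. Lean on these libraries where they do the work, as an engineer would, in place of code of your own. Each camera call takes 0.05 s, during which the arm holds its last target. There are 200 camera calls.

## Working session

There is one attempt and no reset: what is moved stays moved. The work goes in short steps, Python scripts to look and compute and a tool call to move; the robot and the scene stay as the last step left them, time stands still between calls to the robot, and variables do not carry over. Pictures are saved under pics/ and viewed, at most 13 in all, crops included, and the job is handed in when it is done.

```bash
ls; mkdir -p pics; python3 - <<'E'
from station import robot, imaging, order
import cv2,numpy as np
np.set_printoptions(precision=4,suppress=True)
for n in("scene","top"):
    cv2.imwrite(f"pics/{n}0.png",imaging.read_camera(n)); c=imaging.calibration(n); print(n,c["camera_matrix"],c["world_from_camera"])
s=robot.get_state();print(s["t"],s["eef_pos"],s["tcp_rot"],s["width"])
E
```

```text
pics
station.py
scene [[509.0794   0.     276.4476]
 [  0.     509.0794 209.8265]
 [  0.       0.       1.    ]] [[-0.7845 -0.3985  0.4751  0.0631]
 [-0.6201  0.4967 -0.6073  0.9154]
 [ 0.006  -0.771  -0.6368  0.7735]
 [ 0.      0.      0.      1.    ]]
top [[512.7995   0.     283.5764]
 [  0.     512.7995 210.3075]
 [  0.       0.       1.    ]] [[-0.0063 -0.9832  0.1824  0.3629]
 [-0.9999  0.0033 -0.0169  0.2559]
 [ 0.016  -0.1824 -0.9831  1.241 ]
 [ 0.      0.      0.      1.    ]]
0.1 [0.1364 0.5581 0.2047] [[-0.9714  0.2375 -0.0006]
 [ 0.2375  0.9714 -0.0015]
 [ 0.0002 -0.0016 -1.    ]] 0.09383177878220855
```

View pics/top0.png

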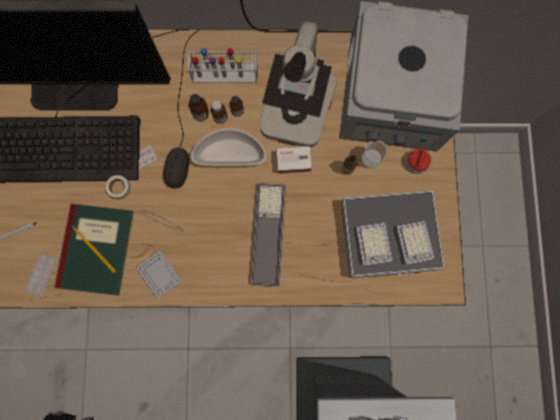

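View pics/scene0.png

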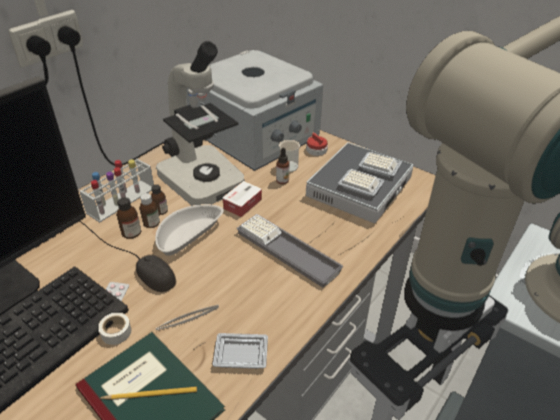

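```bash
python3 - <<'E'
import cv2,numpy as np
t=cv2.imread("pics/top0.png");s=cv2.imread("pics/scene0.png")
a=cv2.resize(t[170:295,240:450],None,fx=3.8,fy=3.8,interpolation=cv2.INTER_CUBIC)
cv2.imwrite("pics/tz.png",np.clip(a*1.6,0,255))
b=cv2.resize(s[135:285,225:425],None,fx=3.9,fy=3.9,interpolation=cv2.INTER_CUBIC)
cv2.imwrite("pics/sz.png",np.clip(b*1.3,0,255))
E
```

```text
[ WARN:0@0.053] global loadsave.cpp:1063 imwrite_ Unsupported depth image for selected encoder is fallbacked to CV_8U.
```

View pics/tz.png

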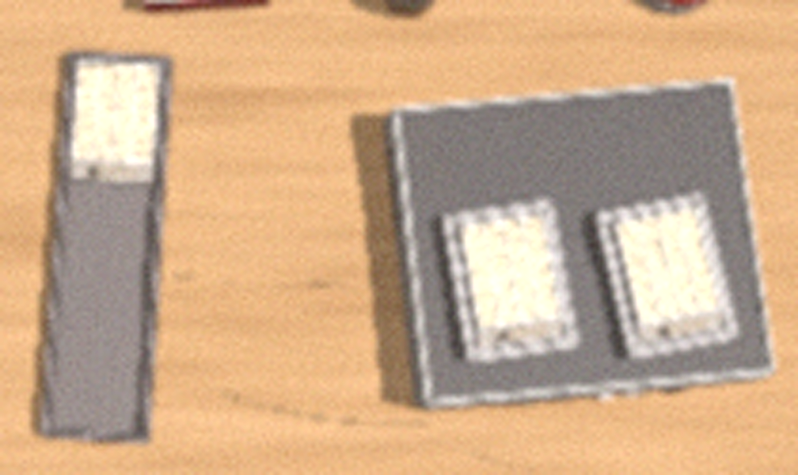

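View pics/sz.png

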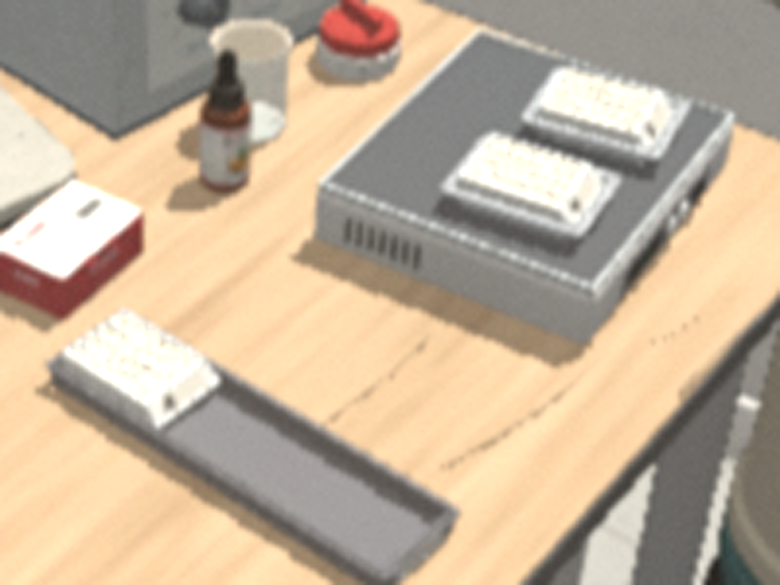

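```bash
cat > h.py <<'E'
import cv2,numpy as np
from station import robot, imaging, order
np.set_printoptions(precision=4,suppress=True)
def ray(n,px,z):
    c=imaging.calibration(n);T=np.array(c["world_from_camera"]);K=np.array(c["camera_matrix"])
    p=np.atleast_2d(np.asarray(px,float));d=np.c_[p,np.ones(len(p))]@np.linalg.inv(K).T@T[:3,:3].T
    return T[:3,3]+d*((z-T[2,3])/d[:,2:])
def rect(pts):  # world xy -> centre, (len,wid), yaw of long axis in (-90,90]
    (c,(w,h),a)=cv2.minAreaRect((np.asarray(pts)[:,:2]*1000).astype(np.float32))
    if w<h:w,h,a=h,w,a+90
    return np.array(c)/1000,(w,h),(a+90)%180-90
def comps(m,amin):
    n,l,s,_=cv2.connectedComponentsWithStats(m.astype(np.uint8))
    return [(l==i).astype(np.uint8) for i in range(1,n) if s[i,4]>amin]
def cnt(m):return max(cv2.findContours(m,cv2.RETR_EXTERNAL,cv2.CHAIN_APPROX_NONE)[0],key=len)[:,0]
E
python3 - <<'E'
from h import *
t=cv2.imread("pics/top0.png");f=t.astype(int)
print(t[240,374],t[205,270],t[240,355],t[240,259],t[200,400],t[262,374],t[200,300])
roi=np.zeros(t.shape[:2],bool);roi[175:295,235:445]=1
hsv=cv2.cvtColor(t,cv2.COLOR_BGR2HSV)
def show(name,m,z,amin):
    for k in comps(m&roi,amin):
        c=cnt(k);print(name,c.mean(0),k.sum(),*rect(ray("top",c,z)))
for v in(120,135,150):
    show(f"ivory{v}",(f[...,0]>v-30)&(f[...,2]>v)&(f[...,2]-f[...,0]<60),.069,150)
g=(hsv[...,1]<70)
show("gray/tray(z18)",g,.018,1500)
E
```

```text
[143 159 171] [137 155 169] [58 62 62] [84 89 94] [74 78 83] [136 138 143] [ 74 109 141]
ivory120 [269.78 201.35] 648 [0.6015 0.2676] (73.87796783447266, 50.268768310546875) -3.8653030395507812
ivory120 [412.2642 213.3409] 356 [ 0.5279 -0.0183] (214.6483154296875, 188.71229553222656) -85.03442001342773
ivory120 [412.0108 242.7405] 993 [ 0.5045 -0.0675] (89.66822814941406, 66.5819091796875) 10.816898345947266
ivory120 [371.4247 245.2634] 997 [0.5017 0.0281] (89.48886108398438, 66.633544921875) 8.157670974731445
ivory135 [270.11 201.62] 583 [0.6021 0.2678] (70.11971282958984, 49.509979248046875) -3.5960693359375
ivory135 [416.8308 240.7077] 745 [ 0.5065 -0.0719] (86.44000244140625, 56.110260009765625) 10.643020629882812
ivory135 [374.8182 243.5985] 761 [0.5023 0.0238] (88.11140441894531, 58.0245475769043) 6.770140171051025
ivory150 [269.9167 199.7857] 509 [0.606  0.2675] (62.25033950805664, 48.14739227294922) -3.872589111328125
ivory150 [416.6893 239.0583] 578 [ 0.5112 -0.07  ] (66.80491638183594, 52.25554656982422) 11.290663719177246
ivory150 [374.4124 240.9588] 582 [0.5085 0.0258] (65.61426544189453, 53.509071350097656) 7.933711051940918
gray/tray(z18) [267.8656 234.7273] 2863 [0.5328 0.2735] (246.91555786132812, 69.38874816894531) -3.9421539306640625
gray/tray(z18) [391.8333 233.7143] 7551 [ 0.5323 -0.0258] (230.3144989013672, 197.26251220703125) -85.11124897003174
```

```bash
python3 - <<'E'
from h import *
ims=[imaging.read_camera("top").astype(float) for _ in range(6)]
t=np.mean(ims,0);cv2.imwrite("pics/topavg.png",t)
U=4
x0,y0,x1,y1=235,175,445,295
b=cv2.resize(t[y0:y1,x0:x1].astype(np.float32),None,fx=U,fy=U,interpolation=cv2.INTER_CUBIC)
def px(c):return (c+.5)/U-.5+np.array([x0,y0])
def show(name,m,z,amin,amax=1e9):
    for k in comps(m,amin*U*U):
        if k.sum()>amax*U*U: continue
        c=px(cnt(k));p=ray("top",c,z);print(name,c.mean(0),int(k.sum()/U/U),*rect(p))
v=b.mean(2);sat=b[...,2]-b[...,0]
for th in(125,135,145,150):
    show(f"blk z69 {th}",(v>th)&(sat<60),.069,300)
    show(f"blk z25 {th}",(v>th)&(sat<60),.025,300)
for th in(100,110):show(f"mould z61.5 {th}",(v>th)&(sat<45),.0615,600,1400)
for th in(30,36,42):show(f"tray z18 s{th}",(sat<th),.018,1500,3500)
for th in(72,78):show(f"floor {th}",(sat<25)&(v>th)&(v<105),.004,1000,2500)
# scan across the tray: profile in world y at few x
P=lambda w:cv2.projectPoints(np.float64([w]),*[0]*0) if 0 else None
c=imaging.calibration("top");T=np.linalg.inv(np.array(c["world_from_camera"]));K=np.array(c["camera_matrix"])
for x in(.45,.50,.54):
    ys=np.arange(.225,.325,.003);w=np.c_[np.full_like(ys,x),ys,np.full_like(ys,.018),np.ones_like(ys)]@T.T
    q=w[:,:3]@K.T;q=(q[:,:2]/q[:,2:]).astype(np.float32)
    print(x,cv2.remap(t.mean(2).astype(np.float32),q[None,:,0],q[None,:,1],cv2.INTER_LINEAR)[0].astype(int))
E
```

```text
blk z69 125 [270.0061 202.7307] 590 [0.6021 0.2675] (72.96062469482422, 50.49045181274414) -3.794586181640625
blk z69 125 [417.4305 242.7339] 814 [ 0.5057 -0.0722] (89.88147735595703, 57.30561065673828) 11.09135913848877
blk z69 125 [375.9407 244.3646] 842 [0.5021 0.0276] (90.10079956054688, 65.77179718017578) 8.158946990966797
blk z25 125 [270.0061 202.7307] 590 [0.6111 0.268 ] (75.69983673095703, 52.38601303100586) -3.7946014404296875
blk z25 125 [417.4305 242.7339] 814 [ 0.5111 -0.0845] (93.25593566894531, 59.45703887939453) 11.0913667678833
blk z25 125 [375.9407 244.3646] 842 [0.5073 0.0191] (93.48346710205078, 68.24107360839844) 8.158954620361328
blk z69 135 [269.7774 199.9078] 524 [0.6058 0.2674] (64.14997863769531, 49.58422088623047) -3.5401229858398438
blk z69 135 [416.4281 237.576 ] 671 [ 0.5122 -0.0707] (74.18138122558594, 56.046512603759766) 10.809064865112305
blk z69 135 [374.2962 242.0057] 676 [0.5024 0.0243] (87.75067901611328, 57.65864944458008) 7.943381309509277
blk z25 135 [269.7774 199.9078] 524 [0.6149 0.2679] (66.55838775634766, 51.44578170776367) -3.5401382446289
[... 2877 characters left out ...]
, 69.06348419189453) -4.005867004394531
floor 78 [388.0789 238.2103] 2244 [ 0.5331 -0.0298] (224.88702392578125, 195.14337158203125) -84.94530582427979
0.45 [114 113 112 112 113 113 101  77  68  64  77  91  93  92  91  91  91  92
  92  91  91  91  92  93  91  91  88  84  85  74  69  86 109 115]
0.5 [112 111 111 110 111 107  89  64  58  74  89  92  91  92  92  91  92  91
  91  92  90  91  91  90  90  88  77  71  77  75  86 109 119 118]
0.54 [117 118 118 117 113  93  67  58  72  88  91  91  90  91  92  92  91  91
  91  92  90  90  91  90  89  84  71  65  70  88 105 108 109 107][ WARN:0@4.262] global loadsave.cpp:1063 imwrite_ Unsupported depth image for selected encoder is fallbacked to CV_8U.
```

```bash
cat >> h.py <<'E'
from scipy.spatial.transform import Rotation as Ro
def go(x,y,z,yaw):  # yaw deg of block x axis; tool y along block y, tool down; prints the move in tool axes
    s=robot.get_state();R=np.array(s["tcp_rot"]);p=np.array(s["eef_pos"])
    a=np.radians(yaw);yy=np.array([-np.sin(a),np.cos(a),0]);zz=np.array([0,0,-1.])
    Rt=np.c_[np.cross(yy,zz),yy,zz]
    if Rt[:,1]@R[:,1]<0:Rt[:,:2]*=-1
    d=R.T@(np.array([x,y,z])-p);r=Ro.from_matrix(R.T@Rt).as_rotvec()
    print("t",s["t"],"p",p,"row",d,r,"w",s["width"],"F",np.array(s["wrist_force"]),s["joint_positions"])
E
python3 -c "
from h import *
go(.504,.026,.14,8)"
```

```text
t 0.4 p [0.1366 0.5585 0.2054] row [-0.4834 -0.43    0.0654] [-0.0002 -0.0001 -0.3794] w 0.09419403004897448 F [-0.883   0.1335  0.7141] [ 1.21    0.276   1.5051 -0.      1.3607 -0.121 ]
```

Units first: shifts go in shares of 0.5 m and turns go in shares of 2 rad. So -0.24 m is -0.48, -0.215 m is -0.43, -0.379 rad is -0.1895.

Request:
pendant --pt "-0.48 -0.43 0 0 0 -0.1895" --pt "-0.48 -0.43 0 0 0 -0.1895" --pt "-0.48 -0.43 0 0 0 -0.1895" --pt "-0.48 -0.43 0 0 0 -0.1895" --pt "-0.48 -0.43 0 0 0 -0.1895" --pt "-0.48 -0.43 0 0 0 -0.1895" --pt "-0.48 -0.43 0 0 0 -0.1895" --pt "-0.48 -0.43 0 0 0 -0.1895" --finger_gap 0.072

```text
t: 1.07
eef_pos: [0.3195, 0.2906, 0.2058]
tcp_rot: [[-0.99, -0.139, 0.001], [-0.139, 0.99, 0.0], [-0.001, -0.0, -1.0]]
wrist_force: [-0.3, 0.4, -0.7]
width: 0.072
grasp_force: 0.0
```

```bash
python3 -c "
from h import *
go(.504,.026,.12,8)"
```

```text
t 1.0667 p [0.3195 0.2906 0.2058] row [-0.1459 -0.2877  0.0859] [-0.      0.001  -0.0005] w 0.07203493333406043 F [-0.2553  0.3817 -0.7251] [ 0.5772  0.0567  1.7811 -0.0005  1.3028 -1.1326]
```

Scaled: -0.288 m is -0.576, -0.146 m is -0.292.

Request:
pendant --pt "-0.292 -0.576 0.172 0 0 0" --pt "-0.292 -0.576 0.172 0 0 0" --pt "-0.292 -0.576 0.172 0 0 0" --pt "-0.292 -0.576 0.172 0 0 0" --pt "-0.292 -0.576 0.172 0 0 0" --pt "-0.292 -0.576 0.172 0 0 0" --pt "-0.292 -0.576 0.172 0 0 0" --pt "-0.292 -0.576 0.172 0 0 0"

```text
t: 1.73
eef_pos: [0.5037, 0.0265, 0.1194]
tcp_rot: [[-0.99, -0.138, 0.001], [-0.138, 0.99, 0.0], [-0.001, 0.0, -1.0]]
wrist_force: [-0.2, -0.2, 0.5]
width: 0.0721
grasp_force: 0.0
```

Request:
pendant --pt "0 0 0 0 0 0" --pt "0 0 0 0 0 0"

```text
t: 1.9
eef_pos: [0.5033, 0.0267, 0.1188]
tcp_rot: [[-0.991, -0.135, -0.002], [-0.135, 0.991, 0.0], [0.002, 0.001, -1.0]]
wrist_force: [0.6, -0.3, -0.5]
width: 0.0717
grasp_force: 0.0
```

```bash
python3 - <<'E'
from h import *
go(.504,.026,.0635,8)
s=imaging.read_camera("scene")
cv2.imwrite("pics/s1.png",cv2.resize(s[80:240,260:440],None,fx=4,fy=3.75,interpolation=cv2.INTER_CUBIC))
E
```

```text
t 1.9 p [0.5033 0.0267 0.1188] row [-0.0007 -0.0009  0.0553] [ 0.0006 -0.0015 -0.0043] w 0.07174410250835446 F [ 0.6311 -0.3422 -0.4772] [-0.0852  0.2378  1.7889  0.0003  1.1165 -1.7914]
```

View pics/s1.png

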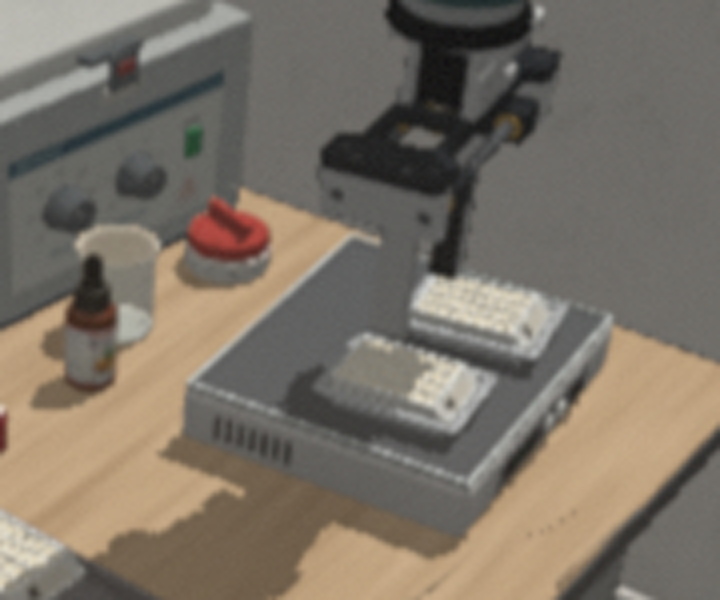

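Scaled: 0.054 m is 0.108, 0.048 m is 0.096.

Request:
pendant --pt "-0.0014 -0.001 0.054 0 0 0" --pt "-0.0014 -0.001 0.096 0 0 0" --pt "-0.0014 -0.001 0.108 0 0 0" --pt "-0.0014 -0.001 0.108 0 0 0" --pt "-0.0014 -0.001 0.108 0 0 0" --finger_gap 0.062

```text
t: 2.37
eef_pos: [0.5034, 0.029, 0.0664]
tcp_rot: [[-0.99, -0.14, 0.001], [-0.14, 0.99, 0.0], [-0.001, 0.0, -1.0]]
wrist_force: [-0.1, 0.1, 0.5]
width: 0.0618
grasp_force: 0.0
```

Request:
pendant --pt "0 0 0 0 0 0" --pt "0 0 0 0 0 0" --pt "0 0 0 0 0 0" --pt "0 0 0 0 0 0" --pt "0 0 0 0 0 0" --pt "0 0 0 0 0 0" --finger_gap 0.045 --clamp_n 15

```text
t: 2.87
eef_pos: [0.5045, 0.0283, 0.067]
tcp_rot: [[-0.99, -0.138, 0.002], [-0.138, 0.99, 0.001], [-0.003, 0.0, -1.0]]
wrist_force: [-1.4, 1.7, 6.1]
width: 0.0513
grasp_force: 15.0
```

Request:
pendant --pt "0 0 0 0 0 0" --pt "0 0 0 0 0 0"

```text
t: 3.03
eef_pos: [0.5045, 0.0283, 0.067]
tcp_rot: [[-0.99, -0.138, 0.002], [-0.138, 0.99, 0.001], [-0.003, 0.0, -1.0]]
wrist_force: [-0.9, 1.0, 6.9]
width: 0.0513
grasp_force: 15.0
```

```bash
python3 - <<'E'
from h import *
go(.504,.026,.0645,8)
s=imaging.read_camera("scene")
go(.504,.026,.0645,8)
cv2.imwrite("pics/s2.png",cv2.resize(s[130:230,290:430],None,fx=5.6,fy=5.6,interpolation=cv2.INTER_CUBIC))
E
```

```text
t 3.0333 p [0.5045 0.0283 0.067 ] row [ 0.0008 -0.0022  0.0025] [ 0.0003  0.0025 -0.0008] w 0.05133239749810485 F [-0.8821  0.9726  6.9417] [-0.0824  0.2923  1.8623  0.001   0.9846 -1.7926]
t 3.0833 p [0.5045 0.0283 0.067 ] row [ 0.0008 -0.0022  0.0025] [ 0.0003  0.0026 -0.0008] w 0.05150198449623124 F [-0.619   1.3713  6.8806] [-0.0824  0.2923  1.8623  0.001   0.9846 -1.7926]
```

View pics/s2.png

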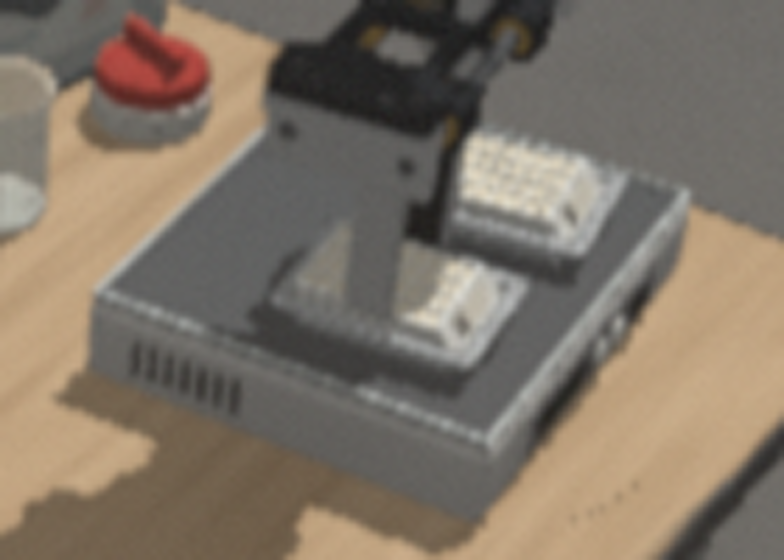

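Scaled: -0.008 m is -0.016, -0.006 m is -0.012.

Request:
pendant --pt "0 0 -0.004 0 0 0" --pt "0 0 -0.008 0 0 0" --pt "0 0 -0.012 0 0 0" --pt "0 0 -0.016 0 0 0" --pt "0 0 -0.016 0 0 0" --finger_gap 0.045 --clamp_n 25

```text
t: 3.5
eef_pos: [0.5037, 0.0279, 0.0739]
tcp_rot: [[-0.99, -0.139, 0.0], [-0.139, 0.99, -0.0], [-0.0, -0.0, -1.0]]
wrist_force: [-0.2, 0.2, -0.2]
width: 0.0507
grasp_force: 25.0
```

```bash
python3 - <<'E'
from h import *
go(.504,.026,.0645,8)
s=imaging.read_camera("scene")
cv2.imwrite("pics/s3.png",cv2.resize(s[130:230,290:430],None,fx=5.6,fy=5.6,interpolation=cv2.INTER_CUBIC))
E
```

```text
t 3.5 p [0.5037 0.0279 0.0739] row [-0.     -0.002   0.0094] [-0.0001  0.0004 -0.0005] w 0.05072193477878034 F [-0.2117  0.1766 -0.1872] [-0.0826  0.2842  1.8531 -0.      1.0039 -1.7925]
```

View pics/s3.png

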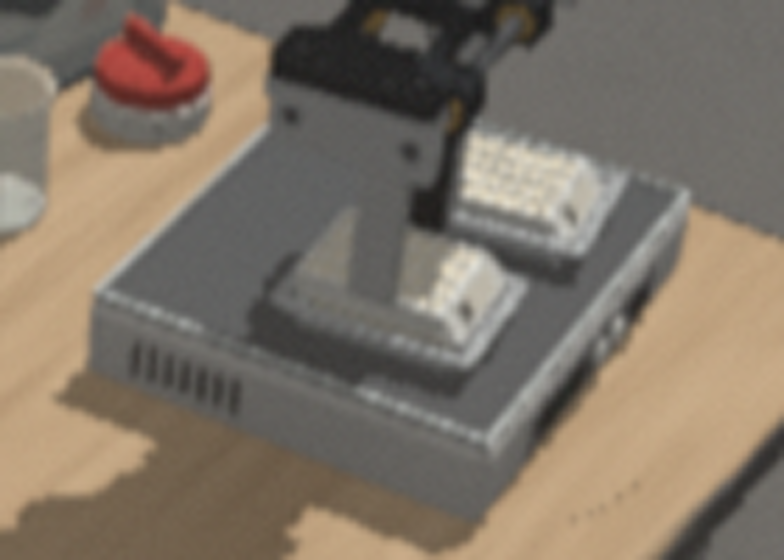

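Scaled: -0.048 m is -0.096, -0.045 m is -0.09.

Request:
pendant --pt "0 0 -0.008 0 0 0" --pt "0 0 -0.02 0 0 0" --pt "0 0 -0.036 0 0 0" --pt "0 0 -0.056 0 0 0" --pt "0 0 -0.076 0 0 0" --pt "0 0 -0.09 0 0 0" --pt "0 0 -0.096 0 0 0" --pt "0 0 -0.096 0 0 0"

```text
t: 4.22
eef_pos: [0.5043, 0.028, 0.1229]
tcp_rot: [[-0.99, -0.139, 0.002], [-0.139, 0.99, -0.0], [-0.002, -0.0, -1.0]]
wrist_force: [-0.3, -0.3, -0.6]
width: 0.0506
grasp_force: 25.0
```

```bash
python3 - <<'E'
from h import *
go(.504,.026,.0645,8)
s=imaging.read_camera("scene");t=imaging.read_camera("top")
a=cv2.resize(s[100:230,290:430],None,fx=4.2,fy=4.2,interpolation=cv2.INTER_CUBIC)[:546]
b=cv2.resize(t[190:290,350:440],None,fx=2.3,fy=5.46)[:546]
cv2.imwrite("pics/s4.png",np.hstack([a[:546],cv2.resize(t[190:290,355:440],(205,546))])[:,:800])
E
```

```text
t 4.2167 p [0.5043 0.028  0.1229] row [ 0.0007 -0.0019  0.0584] [-0.0005  0.0024 -0.0004] w 0.05057705819102859 F [-0.3129 -0.2513 -0.58  ] [-0.0825  0.2332  1.7838  0.0001  1.1222 -1.7925]
```

View pics/s4.png

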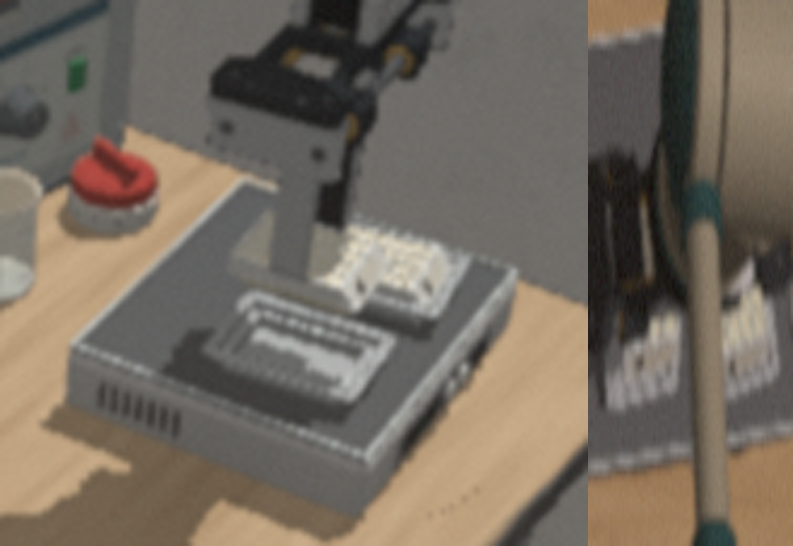

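```bash
python3 -c "
from h import *
go(.5335,.2745,.1,-3.8)
print(ray('top',[[294,159],[350,165]],.034))"
```

```text
t 4.3167 p [0.5034 0.028  0.1217] row [-0.064   0.2399  0.0218] [0.0001 0.0001 0.2055] w 0.050994280725957686 F [ 0.4719 -0.569  -0.5464] [-0.0825  0.2343  1.7855  0.0001  1.1216 -1.7925]
[[0.714  0.2089 0.034 ]
 [0.6986 0.0724 0.034 ]]
```

Scaled: 0.24 m is 0.48, 0.225 m is 0.45, 0.2055 rad is 0.1028.

Request:
pendant --pt "-0.006 0.024 0 0 0 0.005" --pt "-0.024 0.08 0 0 0 0.02" --pt "-0.04 0.16 0 0 0 0.04" --pt "-0.06 0.23 0 0 0 0.055" --pt "-0.08 0.3 0 0 0 0.07" --pt "-0.1 0.38 0.01 0 0 0.085" --pt "-0.12 0.45 0.03 0 0 0.1" --pt "-0.128 0.48 0.044 0 0 0.1028"

```text
t: 4.98
eef_pos: [0.5336, 0.2792, 0.0985]
tcp_rot: [[-0.998, 0.065, -0.0], [0.065, 0.998, 0.002], [0.0, 0.002, -1.0]]
wrist_force: [0.5, -0.3, 0.2]
width: 0.0511
grasp_force: 25.0
```

Request:
pendant --pt "0 0 0.016 0 0 0" --pt "0 0 0.044 0 0 0" --pt "0 0 0.072 0 0 0" --pt "0 0 0.096 0 0 0" --pt "0 0 0.11 0 0 0" --pt "0 0 0.11 0 0 0"

```text
t: 5.48
eef_pos: [0.5319, 0.273, 0.0426]
tcp_rot: [[-0.998, 0.067, -0.004], [0.067, 0.998, -0.002], [0.004, -0.002, -1.0]]
wrist_force: [-0.8, -0.6, -0.4]
width: 0.051
grasp_force: 25.0
```

```bash
python3 - <<'E'
from h import *
P=[]
for i in range(5):
    s=imaging.read_camera("scene");P.append(robot.get_state()["eef_pos"])
t=imaging.read_camera("top")
cv2.imwrite("pics/s5f.png",s);cv2.imwrite("pics/t5f.png",t)
print(np.array(P),np.mean(P,0));go(.5335,.2745,.045,-3.8)
T=imaging.calibration("scene")
a=cv2.resize(s[190:290,220:350],None,fx=4.2,fy=4.2,interpolation=cv2.INTER_CUBIC)
b=cv2.resize(t[175:295,240:300],None,fx=3.5,fy=3.5,interpolation=cv2.INTER_CUBIC)
cv2.imwrite("pics/s5.png",np.hstack([a[:420],b[:420]])*1.0)
E
```

```text
[[0.5328 0.2734 0.0437]
 [0.5335 0.2739 0.0446]
 [0.534  0.2742 0.0451]
 [0.5342 0.2744 0.0454]
 [0.5343 0.2745 0.0456]] [0.5338 0.2741 0.0449]
t 5.7833 p [0.5342 0.2746 0.0456] row [ 0.0007 -0.0001  0.0006] [ 0.0007  0.0015 -0.0002] w 0.051099552894478116 F [ 0.0408 -0.5778 -0.6634] [ 0.359   0.4394  1.6789 -0.      1.0216 -1.1453][ WARN:0@7.333] global loadsave.cpp:1063 imwrite_ Unsupported depth image for selected encoder is fallbacked to CV_8U.
```

View pics/s5.png

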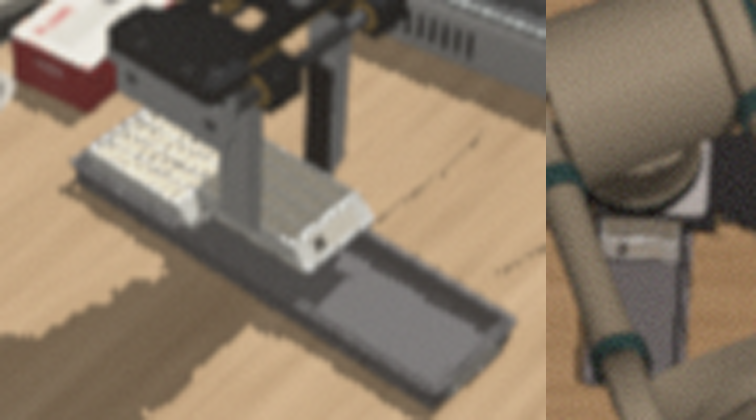

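```bash
python3 - <<'E'
from h import *
def code(f,u,v,r=3):
    g=cv2.imread(f).astype(float).mean(2);w=g[v-r:v+r+1,u-r:u+r+1];k=np.clip(np.percentile(w,60)-w-8,0,None)
    yy,xx=np.mgrid[v-r:v+r+1,u-r:u+r+1];print(f,w.min(),w.max());return np.array([(k*xx).sum(),(k*yy).sum()])/k.sum()
o_t=code("pics/topavg.png",264,215);n_t=code("pics/t5f.png",262,245)
o_s=code("pics/scene0.png",268,237);n_s=code("pics/s5f.png",296,247)
print(o_t,n_t,o_s,n_s)
u=np.array([np.cos(np.radians(-3.8)),np.sin(np.radians(-3.8))]);v=np.array([-u[1],u[0]])
for n,o,w in(("top",o_t,n_t),("scene",o_s,n_s)):
    a=ray(n,o,.018)[0,:2]
    for z in(.0386,.0406):
        b=ray(n,w,z)[0,:2];print(n,z,a,b,"along",(b-a)@u,"across",(b-a)@v)
# tray rim profiles along +-y edges in scene-free lower part (top view, x 0.43)
E
```

```text
pics/topavg.png 77.66666666666667 138.33333333333334
pics/t5f.png 83.66666666666667 159.66666666666666
pics/scene0.png 98.33333333333333 219.33333333333334
pics/s5f.png 98.33333333333333 198.0
[263.5924 216.5364] [261.2458 246.2787] [268.184  237.9163] [295.9571 247.728 ]
top 0.0386 [0.5746 0.2833] [0.5    0.2883] along -0.07472589614817404 across 4.746403878121575e-05
top 0.0406 [0.5746 0.2833] [0.4998 0.2883] along -0.07494991092887132 across -2.151530517624685e-05
scene 0.0386 [0.5811 0.2818] [0.5029 0.2863] along -0.07825919457811902 across -0.0006911006270940443
scene 0.0406 [0.5811 0.2818] [0.5017 0.288 ] along -0.07956711716973569 across 0.0009379502121386286
```

Request:
pendant --pt "0.002 0 0.008 0 0 0" --pt "0.002 0 0.016 0 0 0" --pt "0.002 0 0.024 0 0 0" --pt "0.002 0 0.03 0 0 0" --pt "0.002 0 0.034 0 0 0" --pt "0.002 0 0.036 0 0 0" --pt "0.002 0 0.036 0 0 0" --pt "0.002 0 0.036 0 0 0"

```text
t: 6.45
eef_pos: [0.5326, 0.2747, 0.0266]
tcp_rot: [[-0.998, 0.066, 0.0], [0.066, 0.998, 0.0], [-0.0, 0.0, -1.0]]
wrist_force: [0.8, 0.2, -0.1]
width: 0.0511
grasp_force: 25.0
```

Request:
pendant --pt "0 0 0.002 0 0 0" --pt "0 0 0.004 0 0 0" --pt "0 0 0.006 0 0 0" --pt "0 0 0.008 0 0 0" --pt "0 0 0.008 0 0 0" --pt "0 0 0.008 0 0 0"

```text
t: 6.95
eef_pos: [0.5327, 0.2747, 0.0231]
tcp_rot: [[-0.998, 0.066, 0.0], [0.066, 0.998, 0.0], [-0.0, 0.0, -1.0]]
wrist_force: [-0.5, -0.4, 2.9]
width: 0.051
grasp_force: 25.0
```

Request:
pendant --pt "0 0 0 0 0 0" --pt "0 0 0 0 0 0" --pt "0 0 0 0 0 0" --pt "0 0 0 0 0 0" --finger_gap 0.058

```text
t: 7.28
eef_pos: [0.5326, 0.2747, 0.0225]
tcp_rot: [[-0.998, 0.066, -0.0], [0.066, 0.998, 0.0], [0.0, 0.0, -1.0]]
wrist_force: [0.0, -0.6, 0.3]
width: 0.0581
grasp_force: 0.0
```

Request:
pendant --pt "0 0 -0.02 0 0 0" --pt "0 0 -0.07 0 0 0" --pt "0 0 -0.14 0 0 0" --pt "0 0 -0.22 0 0 0" --pt "0 0 -0.22 0 0 0" --pt "0 0 -0.22 0 0 0" --finger_gap 0.062

```text
t: 7.78
eef_pos: [0.5346, 0.2754, 0.1363]
tcp_rot: [[-0.998, 0.066, 0.007], [0.066, 0.998, 0.003], [-0.006, 0.003, -1.0]]
wrist_force: [-0.7, -0.2, -0.1]
width: 0.0621
grasp_force: 0.0
```

```bash
python3 - <<'E'
from h import *
for i in range(4): s=imaging.read_camera("scene")
cv2.imwrite("pics/s6f.png",s)
go(.5065,-.07,.13,10.9)
E
```

```text
t 7.9833 p [0.5315 0.2742 0.1313] row [ 0.0021 -0.3451  0.0017] [-0.0008 -0.0028 -0.2565] w 0.06252902156809952 F [-0.1214  0.534  -1.1371] [ 0.36    0.3604  1.5691  0.0001  1.215  -1.1446]
```

Scaled: -0.3 m is -0.6, -0.27 m is -0.54, -0.2565 rad is -0.1283.

Request:
pendant --pt "0.006 -0.06 0 0 0 -0.015" --pt "0.006 -0.14 0 0 0 -0.035" --pt "0.006 -0.22 0 0 0 -0.06" --pt "0.006 -0.3 0 0 0 -0.08" --pt "0.006 -0.38 0 0 0 -0.1" --pt "0.006 -0.46 0 0 0 -0.12" --pt "0.006 -0.54 0 0 0 -0.1283" --pt "0.006 -0.6 0 0 0 -0.1283"

```text
t: 8.65
eef_pos: [0.5082, -0.0271, 0.1313]
tcp_rot: [[-0.982, -0.189, -0.003], [-0.189, 0.982, -0.0], [0.003, 0.0, -1.0]]
wrist_force: [0.8, -0.1, -0.2]
width: 0.0621
grasp_force: 0.0
```

Request:
pendant --pt "0.0244 -0.05 0.01 0 0 0" --pt "0.0244 -0.0868 0.02 0 0 0" --pt "0.0244 -0.0868 0.02 0 0 0" --pt "0.0244 -0.0868 0.02 0 0 0" --pt "0.0244 -0.0868 0.02 0 0 0" --pt "0.0244 -0.0868 0.02 0 0 0"

```text
t: 9.15
eef_pos: [0.5057, -0.0682, 0.1224]
tcp_rot: [[-0.982, -0.19, -0.001], [-0.19, 0.982, 0.001], [0.001, 0.001, -1.0]]
wrist_force: [-0.4, -0.2, 0.6]
width: 0.062
grasp_force: 0.0
```

```bash
python3 - <<'E'
from h import *
for i in range(5):s=imaging.read_camera("scene")
cv2.imwrite("pics/s7f.png",s)
t=imaging.read_camera("top");cv2.imwrite("pics/t7f.png",t)
go(.5065,-.069,.0665,10.9)
E
```

```text
t 9.45 p [ 0.506  -0.0688  0.1228] row [-0.0004 -0.0003  0.0563] [0.     0.0003 0.001 ] w 0.062042126163612966 F [-0.0484 -0.6043  0.1472] [-0.2716  0.2425  1.7709  0.0002  1.1279 -2.0337]
```

Scaled: 0.0568 m is 0.1136, 0.055 m is 0.11.

Request:
pendant --pt "0 0 0.024 0 0 0" --pt "0 0 0.052 0 0 0" --pt "0 0 0.08 0 0 0" --pt "0 0 0.1 0 0 0" --pt "0 0 0.11 0 0 0" --pt "0 0 0.1136 0 0 0" --pt "0 0 0.1136 0 0 0" --pt "0 0 0.1136 0 0 0"

```text
t: 10.12
eef_pos: [0.5064, -0.0695, 0.0663]
tcp_rot: [[-0.982, -0.189, 0.001], [-0.189, 0.982, -0.0], [-0.001, -0.0, -1.0]]
wrist_force: [0.3, -0.2, 0.7]
width: 0.0622
grasp_force: 0.0
```

Request:
pendant --pt "0 0 0 0 0 0" --pt "0 0 0 0 0 0" --pt "0 0 0 0 0 0" --pt "0 0 0 0 0 0" --pt "0 0 0 0 0 0" --finger_gap 0.045 --clamp_n 15

```text
t: 10.53
eef_pos: [0.5065, -0.0695, 0.0665]
tcp_rot: [[-0.982, -0.189, 0.001], [-0.189, 0.982, -0.0], [-0.001, -0.0, -1.0]]
wrist_force: [0.4, 0.5, 3.5]
width: 0.0515
grasp_force: 15.0
```

Units first: shifts go in shares of 0.5 m and turns go in shares of 2 rad. So -0.022 m is -0.044, -0.018 m is -0.036.

Request:
pendant --pt "0 0 -0.004 0 0 0" --pt "0 0 -0.008 0 0 0" --pt "0 0 -0.012 0 0 0" --pt "0 0 -0.018 0 0 0" --pt "0 0 -0.024 0 0 0" --pt "0 0 -0.03 0 0 0" --pt "0 0 -0.036 0 0 0" --pt "0 0 -0.044 0 0 0" --finger_gap 0.045 --clamp_n 25

```text
t: 11.2
eef_pos: [0.5058, -0.0694, 0.0881]
tcp_rot: [[-0.982, -0.189, -0.0], [-0.189, 0.982, 0.0], [0.0, 0.0, -1.0]]
wrist_force: [0.5, 0.1, 0.2]
width: 0.051
grasp_force: 25.0
```

Request:
pendant --pt "0 0 -0.012 0 0 0" --pt "0 0 -0.032 0 0 0" --pt "0 0 -0.06 0 0 0" --pt "0 0 -0.084 0 0 0" --pt "0 0 -0.092 0 0 0" --pt "0 0 -0.092 0 0 0" --pt "0 0 -0.092 0 0 0"

```text
t: 11.78
eef_pos: [0.5059, -0.0694, 0.1341]
tcp_rot: [[-0.982, -0.189, 0.0], [-0.189, 0.982, -0.0], [-0.0, -0.0, -1.0]]
wrist_force: [-0.3, -0.0, -0.5]
width: 0.0511
grasp_force: 25.0
```

```bash
python3 - <<'E'
from h import *
for i in range(4):s=imaging.read_camera("scene")
cv2.imwrite("pics/s8f.png",s);go(.4555,.2795,.134,-3.8)
# where block_1's code sits now vs block_old's (scene, released)
def code(f,u,v,r=3):
    g=cv2.imread(f).astype(float).mean(2);w=g[v-r:v+r+1,u-r:u+r+1];k=np.clip(np.percentile(w,60)-w-8,0,None)
    yy,xx=np.mgrid[v-r:v+r+1,u-r:u+r+1];return np.array([(k*xx).sum(),(k*yy).sum()])/k.sum(),w.min()
c=imaging.calibration("scene");T=np.linalg.inv(np.array(c["world_from_camera"]));K=np.array(c["camera_matrix"])
a=ray("scene",[[268.18,237.92]],.018)[0]
q=K@(T@np.r_[a[:2]+[-.078,.0052],.018,1])[:3];q=q[:2]/q[2];print("pred",q)
p,m=code("pics/s8f.png",*np.round(q).astype(int));b=ray("scene",p,.018)[0];print(p,m,a,b,b-a)
E
```

```text
t 11.9833 p [ 0.5054 -0.0693  0.1332] row [-0.0169  0.3519 -0.0006] [ 0.0006 -0.0014  0.2565] w 0.051183687254408576 F [-0.2008 -0.6478 -1.683 ] [-0.2728  0.2332  1.755   0.0001  1.1548 -2.0338]
pred [295.4054 254.9662]
[296.0455 255.7079] 98.66666666666667 [0.5811 0.2818 0.018 ] [0.5007 0.2879 0.018 ] [-0.0804  0.0061  0.    ]
```

Scaled: 0.3 m is 0.6, 0.26 m is 0.52, 0.2565 rad is 0.1283.

Request:
pendant --pt "-0.004 0.04 0 0 0 0.01" --pt "-0.008 0.12 0 0 0 0.03" --pt "-0.014 0.2 0 0 0 0.05" --pt "-0.02 0.28 0 0 0 0.07" --pt "-0.022 0.36 0 0 0 0.09" --pt "-0.026 0.44 0 0 0 0.11" --pt "-0.03 0.52 0 0 0 0.125" --pt "-0.032 0.6 0 0 0 0.1283"

```text
t: 12.65
eef_pos: [0.4642, 0.23, 0.1335]
tcp_rot: [[-0.998, 0.067, -0.0], [0.067, 0.998, -0.0], [0.0, -0.0, -1.0]]
wrist_force: [1.4, -0.1, -0.3]
width: 0.0514
grasp_force: 25.0
```

Request:
pendant --pt "0 0.05 0 0 0 0" --pt "0 0.09 0.01 0 0 0" --pt "0 0.104 0.04 0 0 0" --pt "0 0.104 0.08 0 0 0" --pt "0 0.104 0.12 0 0 0" --pt "0 0.104 0.156 0 0 0" --pt "0 0.104 0.176 0 0 0" --pt "0 0.104 0.176 0 0 0"

```text
t: 13.32
eef_pos: [0.4664, 0.2792, 0.0433]
tcp_rot: [[-0.998, 0.066, -0.005], [0.066, 0.998, -0.002], [0.005, -0.003, -1.0]]
wrist_force: [-0.3, 0.9, -0.7]
width: 0.0513
grasp_force: 25.0
```

```bash
python3 - <<'E'
from h import *
for i in range(6):s=imaging.read_camera("scene")
cv2.imwrite("pics/s9f.png",s);t=imaging.read_camera("top");cv2.imwrite("pics/t9f.png",t)
go(.4557,.2798,.0445,-3.8)
E
```

```text
t 13.6667 p [0.4692 0.2803 0.047 ] row [ 0.0134 -0.0014  0.0024] [ 0.0011  0.0019 -0.0001] w 0.051353290492123185 F [ 0.1148 -0.4526 -0.3928] [ 0.4112  0.3689  1.7994  0.0001  0.9711 -1.0932]
```

Scaled: 0.0134 m is 0.0268, 0.009 m is 0.018.

Request:
pendant --pt "0.008 -0.001 0 0 0 0" --pt "0.018 -0.002 0 0 0 0" --pt "0.0268 -0.002 0 0 0 0" --pt "0.0268 -0.002 0 0 0 0" --pt "0.0268 -0.002 0 0 0 0" --pt "0.0268 -0.002 0 0 0 0"

```text
t: 14.17
eef_pos: [0.455, 0.2801, 0.046]
tcp_rot: [[-0.998, 0.066, 0.0], [0.066, 0.998, 0.0], [-0.0, 0.0, -1.0]]
wrist_force: [0.8, 0.2, -0.3]
width: 0.0509
grasp_force: 25.0
```

```bash
python3 - <<'E'
from h import *
for i in range(4):s=imaging.read_camera("scene")
cv2.imwrite("pics/s9f.png",s)
st=robot.get_state();go(.4557,.2798,.0235,-3.8)
def code(g,u,v,r=3):
    for _ in range(2):
        w=g[v-r:v+r+1,u-r:u+r+1];k=np.clip(np.percentile(w,60)-w-8,0,None)
        yy,xx=np.mgrid[v-r:v+r+1,u-r:u+r+1];p=np.array([(k*xx).sum(),(k*yy).sum()])/k.sum();u,v=np.round(p).astype(int)
    return p,w.min()
g=s.astype(float).mean(2)
c=imaging.calibration("scene");T=np.linalg.inv(np.array(c["world_from_camera"]));K=np.array(c["camera_matrix"])
z=st["eef_pos"][2]-.0185+.014
b1=np.array([.5007,.2879]);q=K@(T@np.r_[b1+[-.077,.0051],z,1])[:3];q=q[:2]/q[2];print("pred",q)
p,m=code(g,*np.round(q).astype(int));b=ray("scene",p,z)[0];print(p,m,b,b[:2]-b1)
a=cv2.resize(s[190:290,220:350],None,fx=6,fy=6,interpolation=cv2.INTER_CUBIC);cv2.imwrite("pics/s9.png",a)
E
```

```text
t 14.3667 p [0.4552 0.28   0.0459] row [-0.0005 -0.0002  0.0224] [ 0.0002  0.0002 -0.    ] w 0.051305340699642564 F [0.2493 0.5259 0.1332] [ 0.4213  0.3558  1.8253  0.0001  0.9602 -1.0832]
pred [325.8788 265.7774]
[326.2388 266.3029] 95.0 [0.4223 0.2938 0.0414] [-0.0784  0.0059]
```

View pics/s9.png

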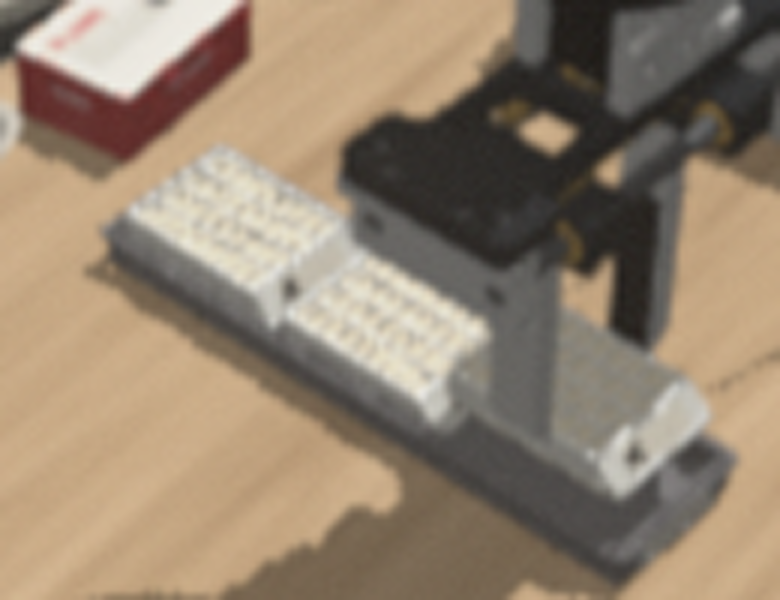

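Scaled: 0.018 m is 0.036, -0.001 m is -0.002.

Request:
pendant --pt "-0.002 0 0.006 0 0 0" --pt "-0.002 0 0.014 0 0 0" --pt "-0.002 0 0.022 0 0 0" --pt "-0.002 0 0.028 0 0 0" --pt "-0.002 0 0.034 0 0 0" --pt "-0.002 0 0.036 0 0 0" --pt "-0.002 0 0.036 0 0 0" --pt "-0.002 0 0.036 0 0 0"

```text
t: 15.03
eef_pos: [0.4559, 0.2799, 0.0278]
tcp_rot: [[-0.998, 0.066, -0.0], [0.066, 0.998, 0.0], [0.0, 0.0, -1.0]]
wrist_force: [-0.0, 0.2, -0.8]
width: 0.0509
grasp_force: 25.0
```

Request:
pendant --pt "0 0 0.002 0 0 0" --pt "0 0 0.004 0 0 0" --pt "0 0 0.006 0 0 0" --pt "0 0 0.008 0 0 0" --pt "0 0 0.01 0 0 0" --pt "0 0 0.0106 0 0 0" --pt "0 0 0.0106 0 0 0"

```text
t: 15.62
eef_pos: [0.4559, 0.2799, 0.0225]
tcp_rot: [[-0.998, 0.066, -0.0], [0.066, 0.998, 0.0], [0.0, 0.0, -1.0]]
wrist_force: [0.3, -0.4, -0.5]
width: 0.0512
grasp_force: 25.0
```

Scaled: 0.0009 m is 0.0018, 0.0006 m is 0.0012.

Request:
pendant --pt "0 0 0.0006 0 0 0" --pt "0 0 0.0012 0 0 0" --pt "0 0 0.0018 0 0 0" --pt "0 0 0.0018 0 0 0" --pt "0 0 0.0018 0 0 0"

```text
t: 16.03
eef_pos: [0.456, 0.2799, 0.0224]
tcp_rot: [[-0.998, 0.066, 0.0], [0.066, 0.998, 0.0], [-0.0, 0.0, -1.0]]
wrist_force: [-1.7, -0.0, 4.9]
width: 0.0512
grasp_force: 25.0
```

Floor contact at the expected height (5 N). Release and rise.

Scaled: -0.0006 m is -0.0012.

Request:
pendant --pt "0 0 -0.0012 0 0 0" --pt "0 0 -0.0012 0 0 0" --pt "0 0 -0.0012 0 0 0" --pt "0 0 -0.0012 0 0 0" --finger_gap 0.058

```text
t: 16.37
eef_pos: [0.456, 0.2799, 0.0221]
tcp_rot: [[-0.998, 0.066, -0.0], [0.066, 0.998, 0.0], [0.0, 0.0, -1.0]]
wrist_force: [-0.7, -0.3, 0.6]
width: 0.0582
grasp_force: 0.0
```

Request:
pendant --pt "0 0 -0.02 0 0 0" --pt "0 0 -0.07 0 0 0" --pt "0 0 -0.14 0 0 0" --pt "0 0 -0.22 0 0 0" --pt "0 0 -0.28 0 0 0" --pt "0 0 -0.28 0 0 0" --finger_gap 0.07

```text
t: 16.87
eef_pos: [0.46, 0.2818, 0.1697]
tcp_rot: [[-0.998, 0.066, 0.013], [0.066, 0.998, 0.006], [-0.012, 0.007, -1.0]]
wrist_force: [0.5, 0.7, 0.1]
width: 0.0698
grasp_force: 0.0
```

Request:
pendant --pt "0.06 -0.08 -0.02 0 0 0" --pt "0.1 -0.16 -0.06 0 0 0" --pt "0.14 -0.24 -0.1 0 0 0" --pt "0.18 -0.32 -0.12 0 0 0" --pt "0.2 -0.4 -0.12 0 0 0" --pt "0.2 -0.48 -0.12 0 0 0" --pt "0.2 -0.56 -0.12 0 0 0" --pt "0.2 -0.56 -0.12 0 0 0"

```text
t: 17.53
eef_pos: [0.3361, 0.0042, 0.2227]
tcp_rot: [[-0.998, 0.068, 0.001], [0.068, 0.998, -0.002], [-0.001, -0.002, -1.0]]
wrist_force: [1.3, 0.5, 1.0]
width: 0.0701
grasp_force: 0.0
```

```bash
python3 - <<'E'
from h import *
for i in range(4):s=imaging.read_camera("scene")
t=np.mean([imaging.read_camera("top").astype(float) for _ in range(4)],0)
cv2.imwrite("pics/sA.png",s);cv2.imwrite("pics/tA.png",t.astype(np.uint8))
U=4;x0,y0,x1,y1=235,175,445,295
b=cv2.resize(t[y0:y1,x0:x1].astype(np.float32),None,fx=U,fy=U,interpolation=cv2.INTER_CUBIC);v=b.mean(2);sat=b[...,2]-b[...,0]
for th in(125,145):
  for k in comps((v>th)&(sat<60),300*U*U):
    c=(cnt(k)+.5)/U-.5+[x0,y0];print(th,*rect(ray("top",c,.025)),*rect(ray("top",c,.0615)))
a=cv2.resize(s[120:290,220:425],None,fx=2.6,fy=2.6,interpolation=cv2.INTER_CUBIC)[:440]
cv2.imwrite("pics/f.png",np.hstack([a,cv2.resize(t[175:295,240:310].astype(np.uint8),(256,440),interpolation=cv2.INTER_CUBIC)]))
g=s.astype(float).mean(2)
E
```

```text
125 [0.6108 0.268 ] (77.50066375732422, 53.3577880859375) -3.79022216796875 [0.6034 0.2677] (75.17439270019531, 51.75615310668945) -3.7902450561523438
125 [0.5002 0.2767] (139.63525390625, 53.02959442138672) -3.8948516845703125 [0.496  0.2761] (135.4438018798828, 51.43782043457031) -3.894866943359375
125 [ 0.5103 -0.08  ] (94.01470947265625, 69.70389556884766) 10.965130805969238 [ 0.5059 -0.0699] (91.19268035888672, 67.61160278320312) 10.965132713317871
125 [0.5074 0.0193] (94.49458312988281, 69.96778869628906) 8.092982292175293 [0.503  0.0264] (91.65814971923828, 67.86759948730469) 8.092916488647461
145 [0.6152 0.2677] (66.01041412353516, 51.06208038330078) -3.8000564575195312 [0.6077 0.2674] (64.0290298461914, 49.529361724853516) -3.800048828125
145 [0.5352 0.2741] (66.33441162109375, 51.07154846191406) -4.028968811035156 [0.53   0.2736] (64.34325408935547, 49.538551330566406) -4.0289764404296875
145 [ 0.5011 -0.0723] (73.78135681152344, 47.9456672668457) 11.158306121826172 [ 0.4969 -0.0624] (71.56668090820312, 46.506492614746094) 11.158307075500488
145 [0.4982 0.0251] (73.68267059326172, 53.08893585205078) 8.61997127532959 [0.4941 0.032 ] (71.47099304199219, 51.495384216308594) 8.619965553283691
145 [0.4634 0.279 ] (62.782684326171875, 51.00390625) -3.5908432006835938 [0.4604 0.2783] (60.898170471191406, 49.47291564941406) -3.5908126831054688
```

View pics/f.png

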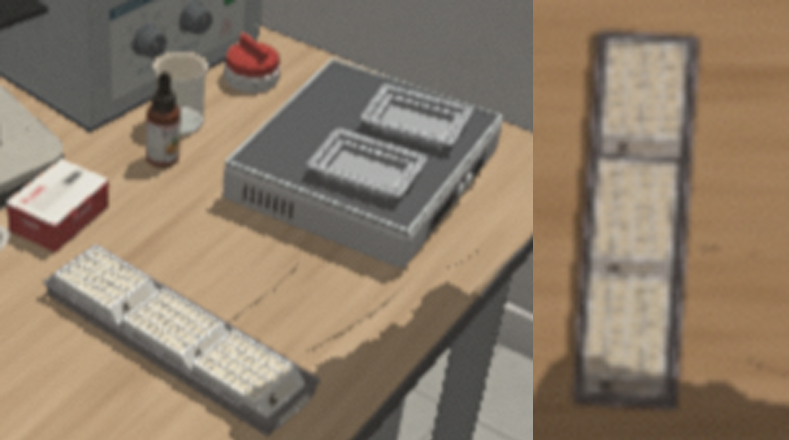

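```bash
python3 -c "
from station import robot, imaging, order
print(order.sign_off())"
```

```text
the job is handed in; nothing more can be done
None
```

I lifted both blocks out of their moulds and packed them in the tray with the old block, end to end with all three label ends the same way. The moulds stayed where they stood, and I've handed the job in; it returned no verdict.

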